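# Clamp the green-label jar in the jar chuck

### The job

Stand the spice jar with the green label upright in the middle of the jar chuck, between its three open jaws. Then turn the chuck's sleeve clockwise (seen from above) by its blue handle, all the way to its stop, so that the jaws close on the jar and hold it; let go and leave it clamped.

Things in the scene. Friction and masses are not known exactly. Their poses are not given: they have to be found in the camera images.
- green_jar: Round glass spice jar, green label, black cap (fixed, green mark on top), 45 mm diameter, 108 mm tall, about 0.11 kg, upright on the table; origin at the centre of its underside, z up. Two similar jars with dark labels (black, navy; 41 x 105 mm) nearby are not wanted; which stands where varies.
- chuck: Round metal jar chuck fixed to the table; origin on its axis at table height, z up. Flat face 120 mm across, 30 mm above the table: the jar stands on it. Three jaws with sprung black pads, at 60, 180, 300 degrees from its x axis, tops 71 mm above the table, slide in together 12 mm per rad of sleeve and centre the jar; at joint 0 they leave a 68 mm circle.
- chuck_sleeve (a joint): Turn of the dark knurled sleeve (132 mm across) with its crank handle about the chuck's axis, rad: 0 = jaws open, grows CLOCKWISE seen from above as they close; hard stop 1.40. Starts at 0 to 0.2. The pads meet the jar at about 1.1, then springs stiffen it a little up to the stop. Needs 3 N at the handle, 5 N near the stop; stays where left.
- handle (a point): Point on the axis of the blue crank handle, 105 mm above the table: a round upright post 24 mm in diameter, fixed on the sleeve's arm 110 mm from the chuck's axis, going round with the sleeve. The blue grip runs from 52 to 127 mm above the table.
There are look-alikes about, which are no part of the job. What is shaped like the green_jar but pink or turquoise is not meant.

How it is judged:
On the way:
1. the green-label jar stands on the chuck's face between the jaws (horizontal distance between green_jar and chuck below 0.02 m and z of green_jar in the frame of chuck below 0.035 m and angle between green_jar's own z axis and vertical below 0.17 rad), for 0.2 s.
At the end, for the whole second after the job is handed in: The green-label jar stands upright (within 10 degrees) on the chuck's face, within 10 mm of its axis and of its height, at rest, and the sleeve is turned to within 0.18 rad (10 degrees) of its stop, so that the jaws grip the jar (contact force over 3 N) (value of joint chuck_sleeve above 1.22 rad and horizontal distance between green_jar and chuck below 0.01 m and z of green_jar in the frame of chuck between 0.02 and 0.04 m and angle between green_jar's own z axis and vertical below 0.17 rad and contact force between chuck and green_jar above 3 N and linear speed of green_jar below 0.02 m/s); the robot touches nothing.
It also fails if it takes over 58 s, if anything falls off the work surface, if the arm or the gripper's body presses on something with over 40 N, if the wrist force passes 120 N, or if a joint passes its speed limit or range.

### The arm

A 7-joint arm with a two-finger parallel gripper is mounted at the origin on the work surface; the furniture and walls round the work are solid. World frame = base frame: x ahead of the robot, y to its left, z up, the work surface at z = 0. Lengths are in m, angles in rad, forces in N, time in s.
With the tool pointing down it reaches from about 0.35 to 0.9 m from the base axis. Payload 8.1 kg.
Tool frame: the origin (TCP) lies on the centre line of the jaws, within the pads' length; the fingertips stand 19 mm ahead of it and the grasp point (between the pads) is the TCP (arm.tip_reach is the distance from the TCP to the fingertips, in m); z points along the fingers, y is the line along which they close (so a half turn about z gives the same grasp; the last joint's range is limited). The gripper opens to 92 mm and grips with 3 to 60 N. Pads are 19 mm wide; open, the fingers measure 130 mm over their backs; the gripper's body (75 mm by 190 mm) begins 47 mm behind the grasp point.
Start: joints at [-1.285, 0.434, 0.025, 1.573, -0.012, 1.134, -0.075], TCP at [0.237, 0.578, 0.246] pointing down, gripper open.
Joint ranges: [-2.62, 2.62], [-0.44, 2.09], [-1.27, 1.32], [0.08, 2.57], [-1.32, 4.46], [0.12, 2], [-2.74, 2.74]. Speed limits (rad/s): [2.22, 2.22, 3.01, 3.01, 3.14, 3.14, 3.14].

### API

Orientations are given as a rotation vector (axis times angle).
In Python, from cell import arm gives the robot as it stands.
- The arm moves only by the tool arm_command, never from a script. Its argument "targets" is a list that holds one entry, the list of rows, each a list of 6 numbers: the shift along the tool's x, y, z in m, then the turn, a rotation vector about the tool's x, y, z in rad. A call has 1 to 10 rows; each row shifts and turns the commanded pose from where the row before left it, along the tool's axes as they then stand; what a row does not reach is not made up. A row lasts 1/8 s, in which the tool goes at most 62.5 mm and 10.7 degrees, less where a joint would pass 70% of its speed; a pose out of reach is approached as far as the arm can. A call with a gripper value outside its range is refused whole. "jaw" is the finger opening in m, from 0 to 0.0918, set as the call begins (left out, the last holds). The fingers move at their own pace and stop on an object; "newtons" is the grip in N (left out, the last holds). Time passes only in rows, so rows that do not move let the fingers close. It gives the time, the measured TCP pose, the force, the opening and the grip force at its end, in the units of the state.
- arm.observe(): the state, without advancing time (a new reading comes with each control period).
- arm.get_image(name): name is "scene" or "top" or "wrist"; returns a dict with "pixels" (384x512x3 uint8, red, green, blue), "z_map" (384x512 float32, m along the optical axis (not along the pixel's ray), 0 where there is no reading), "fx", "fy", "cx", "cy" (pixels), "xyz" and "rotation" of the camera in the world; the wrist camera has in their place "T_tool_cam" (4x4, takes a point from camera to tool coordinates, whose origin is the TCP and whose axes are the flange's). Camera axes: x right, y down, z forward; pixel columns grow to the right and rows downward; lengths in m; the calibration is good to about 2 mm. A picture is of the moment at which its call begins: read the wrist's pose just before it.
- arm.sign_off(): hands the job in; it is judged then, once.
The state is a dict: "clock": time; "joints": joint angles; "dq": joint speeds; "joint_efforts": joint torques, N m; "position": TCP position; "ee_rot": TCP orientation; "force": force on the tool from outside, world axes, zero at the start; "ft_torque": the same for the moment, N m; "width": opening from 0.0 (shut) to 1.0 (fully open); "gripper_force": force on a finger pad.
Only numpy, scipy, OpenCV 4.12 (cv2) and the standard library are available. Lean on these libraries where they do the work, as an engineer would, in place of code of your own. Each camera call takes 0.05 s, during which the arm holds its last target. There are 200 camera calls.

## Working session

There is one attempt and no reset: what is moved stays moved. The work goes in short steps, Python scripts to look and compute and a tool call to move; the robot and the scene stay as the last step left them, time stands still between calls to the robot, and variables do not carry over. Pictures are saved under pics/ and viewed, at most 10 in all, crops included, and the job is handed in when it is done.

Besides the shell and the picture viewer there is one more tool, called after ">>>" as name(argument=value, ...), one argument or row to a line, values as JSON. arm_command: Moves the arm, as the interface text tells. Its arguments: {"type":"object","properties":{"targets":{"type":"array","items":{"type":"array","items":{"type":"array","items":{"type":"number"}}}},"jaw":{"type":"number"},"newtons":{"type":"number"}},"required":["targets"]}

```bash
mkdir -p pics
cat > h.py <<'E'
import numpy as np, cv2
from scipy.spatial.transform import Rotation as R
from cell import arm
def cam(n):
    s=arm.observe(); im=arm.get_image(n)
    if 'T_tool_cam' in im:
        T=np.eye(4);T[:3,:3]=R.from_rotvec(s['ee_rot']).as_matrix();T[:3,3]=s['position'];T=T@np.array(im['T_tool_cam'])
    else:
        T=np.eye(4);r=np.array(im['rotation']);T[:3,:3]=r if r.shape==(3,3) else R.from_rotvec(r).as_matrix();T[:3,3]=im['xyz']
    im['T']=T
    z=im['z_map'];v,u=np.mgrid[:384,:512]
    P=np.stack([(u-im['cx'])/im['fx']*z,(v-im['cy'])/im['fy']*z,z],-1)
    im['W']=P@T[:3,:3].T+T[:3,3]
    return im
def save(im,f,crop=None,k=1.5):
    p=im['pixels'][:,:,::-1]
    if crop: p=p[crop[1]:crop[3],crop[0]:crop[2]]
    cv2.imwrite('pics/'+f,cv2.resize(p,None,fx=k,fy=k,interpolation=cv2.INTER_CUBIC))
E
python3 - <<'E'
from h import *
import pickle
s=arm.observe();print({k:np.round(v,3) for k,v in s.items()}, arm.tip_reach)
for n in('top','scene'):
    im=cam(n);save(im,n+'0.png');pickle.dump(im,open(n+'.pkl','wb'));print(n,im['T'].round(3).tolist())
E
```

```text
{'clock': np.float64(0.0), 'joints': array([-1.285,  0.435,  0.025,  1.574, -0.012,  1.134, -0.075]), 'dq': array([ 0.001, -0.   , -0.001,  0.   , -0.001,  0.001,  0.001]), 'joint_efforts': array([-0.0000e+00, -6.6785e+01,  9.8500e-01, -3.1447e+01, -6.1000e-02,
        4.3000e-02,  0.0000e+00]), 'position': array([0.237, 0.578, 0.245]), 'ee_rot': array([-6.070e-01, -3.082e+00,  2.000e-03]), 'force': array([ 0.247,  0.378, -0.756]), 'ft_torque': array([ 0.01 , -0.051, -0.02 ]), 'gripper_force': np.float64(0.0), 'width': np.float64(1.004)} 0.019
top [[0.017, -0.994, 0.105, 0.47], [-1.0, -0.018, -0.001, 0.0], [0.003, -0.105, -0.994, 1.006], [0.0, 0.0, 0.0, 1.0]]
scene [[0.65, -0.564, 0.509, 0.076], [-0.76, -0.5, 0.416, -0.417], [0.02, -0.657, -0.754, 0.816], [0.0, 0.0, 0.0, 1.0]]
```

View pics/top0.png

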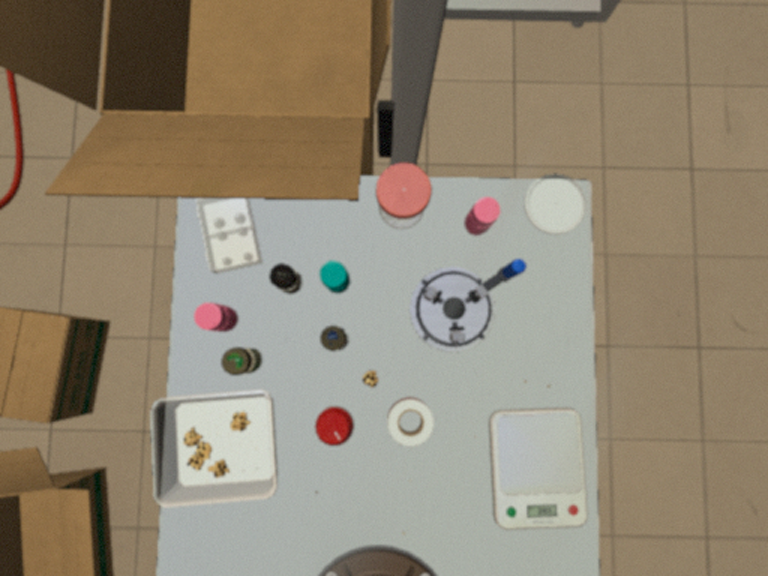

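View pics/scene0.png

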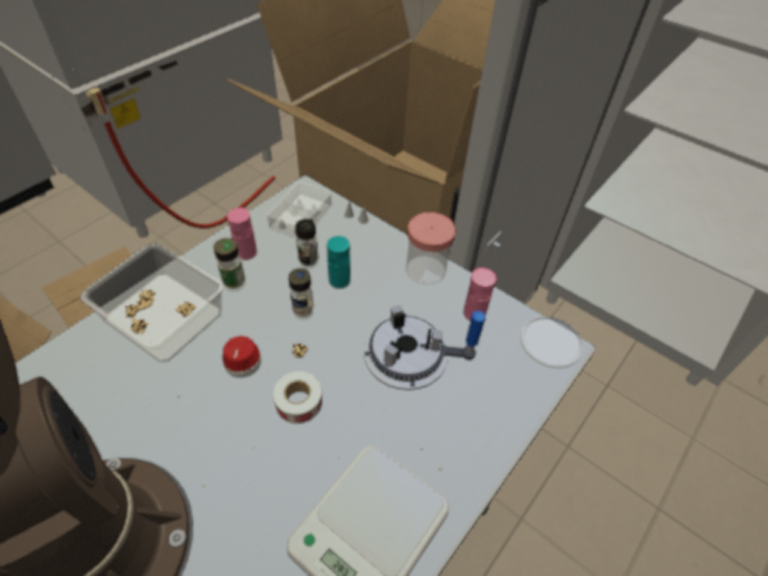

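The top view shows the green-marked cap at about (238,360) of the enlarged picture, the chuck at (454,308) and the blue handle top at (515,267). A pink jar stands near the handle at (485,212), and another near the green jar at (212,317).

Run:
```python
from h import *
import pickle
from scipy.optimize import least_squares
def circ(p,r=None):
    c0=p.mean(0)
    if r: f=lambda c:np.hypot(*(p-c).T)-r; return least_squares(f,c0,loss='soft_l1',f_scale=.002).x
    f=lambda c:np.hypot(*(p-c[:2]).T)-c[2]; return least_squares(f,[*c0,.03],loss='soft_l1',f_scale=.002).x
for n in('top','scene'):
    im=pickle.load(open(n+'.pkl','rb'));W=im['W'];px=im['pixels'].astype(int);ok=im['z_map']>0
    print(n,'f',im['fx'])
    hsv=cv2.cvtColor(im['pixels'],cv2.COLOR_RGB2HSV)
    X,Y,Z=W[...,0],W[...,1],W[...,2]
    onT=ok&(X>.1)&(X<.95)&(abs(Y)<.5)&(Z>-.05)
    # objects above table
    m=(onT&(Z>.015)).astype(np.uint8)
    c,l,st,ce=cv2.connectedComponentsWithStats(m)
    for i in range(1,c):
        if st[i,4]>40:
            q=W[l==i];print(ce[i].round(),st[i,4],q.min(0).round(3),q.max(0).round(3),'top', np.median(q[q[:,2]>q[:,2].max()-.012],0).round(3))
    blue=onT&(hsv[...,0]>105)&(hsv[...,0]<125)&(hsv[...,1]>150)&(hsv[...,2]>80)
    q=W[blue];q=q[q[:,2]>.045];print('blue',len(q),q.min(0),q.max(0))
    t=q[q[:,2]>.12];print('top',t.mean(0),len(t)); 
    print('table z',np.median(Z[onT&(abs(Z)<.01)]))
```

```text
top f 375.9586504438582
[147. 104.] 14053 [ 0.593 -0.001  0.015] [0.95  0.469 0.347] top [0.868 0.001 0.343]
[275.  45.] 2648 [ 0.831 -0.066  0.015] [0.95  0.017 0.447] top [ 0.833 -0.035  0.441]
[50. 43.] 1452 [0.839 0.468 0.126] [0.95  0.5   0.211] top [0.893 0.499 0.202]
[268. 129.] 1256 [ 0.676 -0.071  0.016] [0.765 0.016 0.126] top [ 0.72  -0.028  0.12 ]
[321. 143.] 407 [ 0.67  -0.185  0.016] [ 0.715 -0.142  0.112] top [ 0.693 -0.165  0.107]
[306. 203.] 2263 [ 0.471 -0.224  0.018] [ 0.61  -0.055  0.129] top [ 0.598 -0.211  0.126]
[190. 185.] 324 [0.558 0.144 0.016] [0.599 0.184 0.11 ] top [0.579 0.165 0.105]
[222. 184.] 329 [0.56  0.061 0.017] [0.603 0.103 0.112] top [0.583 0.083 0.107]
[143. 211.] 444 [0.489 0.257 0.017] [0.534 0.302 0.111] top [0.512 0.279 0.107]
[222. 225.] 254 [0.461 0.06  0.017] [0.502 0.1   0.109] top [0.48  0.08  0.105]
[160. 240.] 419 [0.419 0.211 0.015] [0.463 0.255 0.112] top [0.442 0.233 0.107]
[133. 304.] 2352 [0.209 0.166 0.015] [0.395 0.376 0.08 ] top [0.293 0.281 0.074]
[273. 281.] 618 [ 0.304 -0.087  0.016] [ 0.381 -0.011  0.04 ] top [ 0.342 -0.0
[... 1141 characters left out ...]
  0.109] top [0.478 0.077 0.105]
[285. 224.] 2667 [ 0.469 -0.227  0.016] [ 0.715 -0.057  0.132] top [ 0.596 -0.215  0.127]
[ 93. 202.] 147 [0.255 0.285 0.015] [0.317 0.338 0.037] top [0.286 0.295 0.031]
[ 91. 215.] 44 [0.243 0.262 0.015] [0.266 0.293 0.024] top [0.255 0.277 0.019]
[160. 237.] 533 [0.298 0.045 0.015] [0.362 0.106 0.053] top [0.329 0.076 0.048]
[198. 263.] 746 [ 0.302 -0.09   0.015] [ 0.38  -0.012  0.041] top [ 0.338 -0.053  0.036]
[246. 347.] 6135 [ 0.165 -0.349  0.015] [ 0.367 -0.188  0.035] top [ 0.27  -0.265  0.029]
blue 110 [ 0.58617466 -0.22439231  0.05759288] [ 0.60678543 -0.20574829  0.13217955]
top [ 0.59572273 -0.21475279  0.12672209] 54
table z 0.0003957710268250869
```

Run:
```python
from h import *
import pickle
from scipy.optimize import least_squares
for n in('top','scene'):
    im=pickle.load(open(n+'.pkl','rb'));W=im['W'].reshape(-1,3)
    q=W[(np.hypot(W[:,0]-.536,W[:,1]+.12)<.09)&(im['z_map'].ravel()>0)]
    for lo,hi in((.022,.036),(.062,.08)):
        t=q[(q[:,2]>lo)&(q[:,2]<hi)]; h=cv2.convexHull(t[:,:2].astype(np.float32)) 
        print(n,lo,len(t),t.min(0).round(3),t.max(0).round(3), 'minc',cv2.minEnclosingCircle(h))
        if lo>.05:
            c,l=cv2.kmeans(t[:,:2].astype(np.float32),3,None,(3,50,1e-5),5,cv2.KMEANS_PP_CENTERS)[1:]; print(l.round(4).tolist(), l.mean(0), [np.sum(c==i) for i in range(3)])
    g=W[(np.hypot(W[:,0]-.441,W[:,1]-.233)<.035)&(W[:,2]>.1)]
    f=least_squares(lambda c:0*c,[0,0]).x
    print('cap',cv2.minEnclosingCircle(g[:,:2].astype(np.float32)),g.mean(0))
```

```text
top 0.022 1772 [ 0.471 -0.196  0.022] [ 0.603 -0.057  0.036] minc ((0.5426685214042664, -0.13075219094753265), 0.07697658240795135)
top 0.062 211 [ 0.481 -0.172  0.062] [ 0.572 -0.069  0.075] minc ((0.536889374256134, -0.12188025563955307), 0.05637964978814125)
[[0.5569000244140625, -0.08229999989271164], [0.5598999857902527, -0.15940000116825104], [0.49160000681877136, -0.12330000102519989]] [ 0.5361312  -0.12168121] [np.int64(69), np.int64(72), np.int64(70)]
cap ((0.4414353668689728, 0.23351335525512695), 0.02183281071484089) [0.44138935 0.23286068 0.10711882]
scene 0.022 1388 [ 0.469 -0.197  0.022] [ 0.602 -0.057  0.036] minc ((0.5434269309043884, -0.1303877979516983), 0.07667095214128494)
scene 0.062 215 [ 0.478 -0.176  0.062] [ 0.572 -0.07   0.074] minc ((0.5347028970718384, -0.12347342818975449), 0.05692795291543007)
[[0.5577999949455261, -0.16249999403953552], [0.4902999997138977, -0.12620000541210175], [0.5548999905586243, -0.08529999852180481]] [ 0.5343388  -0.12466276] [np.int64(64), np.int64(79), np.int64(72)]
cap ((0.44037926197052, 0.23158033192157745), 0.02255180850625038) [0.43883343 0.22950068 0.10715037]
```

>>> arm_command(
  targets=[
    [[0,0,0,0,0,-0.13],[0,0,0,0,0,-0.13],[0,0,0,0,0,-0.129],[-0.025,-0.043,0,0,0,0],[-0.03,-0.05,0,0,0,0],[-0.03,-0.05,0,0,0,0],[-0.03,-0.05,0,0,0,0],[-0.03,-0.05,0,0,0,0],[-0.03,-0.05,0,0,0,0],[-0.029,-0.053,0,0,0,0]],
  ],
  jaw=0.08,
)

```text
clock: 1.35
position: [0.4416, 0.2307, 0.2456]
ee_rot: [-0.001, 3.142, 0.0]
force: [0.1, 0.6, -0.4]
width: 0.868
gripper_force: 0.0
```

Run:
```python
from h import *
im=cam('wrist');save(im,'w1.png');s=arm.observe();print(s['clock'],s['position'].round(4),R.from_rotvec(s['ee_rot']).as_matrix().round(3).tolist(),s['joints'].round(2))
W=im['W'].reshape(-1,3);hsv=cv2.cvtColor(im['pixels'],cv2.COLOR_RGB2HSV)
g=W[(np.hypot(W[:,0]-.441,W[:,1]-.233)<.04)&(W[:,2]>.095)&(W[:,2]<.13)]
print(len(g), len(g)>5 and (cv2.minEnclosingCircle(g[:,:2].astype(np.float32)),g.mean(0)))
```

```text
1.4 [0.4456 0.222  0.2457] [[-1.0, 0.009, 0.002], [0.009, 1.0, -0.004], [-0.002, -0.004, -1.0]] [-0.65  0.23  0.09  1.88 -0.02  1.03  1.01]
1628 (((0.43985024094581604, 0.23343348503112793), 0.02199586294591427), array([0.43888069, 0.23338348, 0.10698169]))
```

View pics/w1.png

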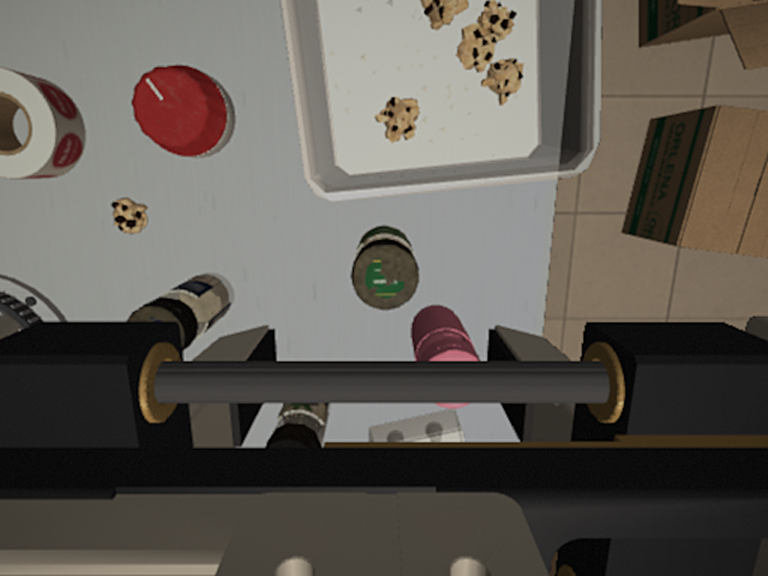

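The wrist view shows the green mark on the cap at (385,275), with the pink jar at (445,350) beside it and the tray wall above. The arm was still settling, so I let it rest and measure again.

>>> arm_command(
  targets=[
    [[0,0,0,0,0,0],[0,0,0,0,0,0],[0,0,0,0,0,0]],
  ],
)

```text
clock: 1.78
position: [0.4402, 0.2338, 0.2456]
ee_rot: [0.004, -3.141, -0.0]
force: [0.5, -0.1, 0.4]
width: 0.87
gripper_force: 0.0
```

Run:
```python
from h import *
im=cam('wrist');s=arm.observe();print(s['clock'],s['position'].round(4),s['ee_rot'])
W=im['W'].reshape(-1,3)
g=W[(np.hypot(W[:,0]-.441,W[:,1]-.233)<.04)&(W[:,2]>.1)&(W[:,2]<.13)]
print(cv2.minEnclosingCircle(g[:,:2].astype(np.float32)),g.mean(0))
```

```text
1.825 [0.4403 0.2337 0.2456] [ 4.08775731e-03 -3.14126863e+00 -3.11426503e-04]
((0.44002193212509155, 0.2335595339536667), 0.02221950888633728) [0.43903113 0.2333615  0.10706514]
```

>>> arm_command(
  targets=[
    [[0,0,0.03,0,0,0],[0,0,0.04,0,0,0],[0,0,0.04,0,0,0],[0,0,0.03,0,0,0],[0,0,0.015,0,0,0],[0,0,0.009,0,0,0],[0,0,0,0,0,0],[0,0,0,0,0,0]],
  ],
)

```text
clock: 2.82
position: [0.4415, 0.2328, 0.0826]
ee_rot: [-0.0, 3.14, 0.001]
force: [-0.6, 0.0, 0.1]
width: 0.868
gripper_force: 0.0
```

>>> arm_command(
  targets=[
    [[0,0,0,0,0,0],[0,0,0,0,0,0],[0,0,0,0,0,0],[0,0,0,0,0,0],[0,0,0,0,0,0],[0,0,0,0,0,0]],
  ],
  jaw=0.03,
  newtons=20,
)

```text
clock: 3.58
position: [0.441, 0.2324, 0.0818]
ee_rot: [-0.0, 3.142, 0.0]
force: [0.9, 0.5, 1.2]
width: 0.475
gripper_force: 20.0
```

>>> arm_command(
  targets=[
    [[0,0,-0.02,0,0,0],[0,0,-0.04,0,0,0],[0,0,-0.05,0,0,0],[0,0,-0.04,0,0,0],[0,0,-0.01,0,0,0],[-0.006,-0.02,0,0,0,0],[-0.01,-0.035,0,0,0,0],[-0.01,-0.04,0,0,0,0],[-0.012,-0.045,0,0,0,0],[-0.012,-0.045,0,0,0,0]],
  ],
)

```text
clock: 4.82
position: [0.4905, 0.0459, 0.2405]
ee_rot: [0.001, -3.14, 0.001]
force: [0.8, -0.4, -0.6]
width: 0.466
gripper_force: 20.0
```

>>> arm_command(
  targets=[
    [[-0.012,-0.045,0,0,0,0],[-0.012,-0.045,0,0,0,0],[-0.01,-0.04,0,0,0,0],[-0.007,-0.025,0,0,0,0],[-0.0045,-0.015,0,0,0,0],[0,0,0,0,0,0],[0,0,0,0,0,0],[0,0,0,0,0,0],[0,0,0,0,0,0]],
  ],
)

```text
clock: 5.95
position: [0.5365, -0.1218, 0.2418]
ee_rot: [-0.002, 3.141, 0.0]
force: [0.7, -0.4, -1.3]
width: 0.47
gripper_force: 20.0
```

Run:
```python
from h import *
im=cam('wrist');save(im,'w2.png');s=arm.observe();print(s['clock'],s['position'].round(4),s['ee_rot'],s['gripper_force'],s['width'])
W=im['W'];Z=W[...,2];d=np.hypot(W[...,0]-.5365,W[...,1]+.1225)
t=W[(d<.075)&(Z>.066)&(Z<.078)];c=None
l=cv2.kmeans(t[:,:2].astype(np.float32),3,None,(3,50,1e-5),5,cv2.KMEANS_PP_CENTERS)[2];print(len(t),l)
t=W[(d<.085)&(Z>.005)&(Z<.035)];print(len(t),t.min(0),t.max(0))
```

```text
6.0 [ 0.5365 -0.122   0.2418] [-1.60713578e-03  3.14141208e+00  3.63383968e-04] 19.99988225109064 0.47178344247355997
937 [[ 0.55850375 -0.16254376]
 [ 0.4900959  -0.12447537]
 [ 0.5551915  -0.08085662]]
7368 [ 0.46052922 -0.19819435  0.00523693] [ 0.59509683 -0.04701428  0.03496622]
```

View pics/w2.png

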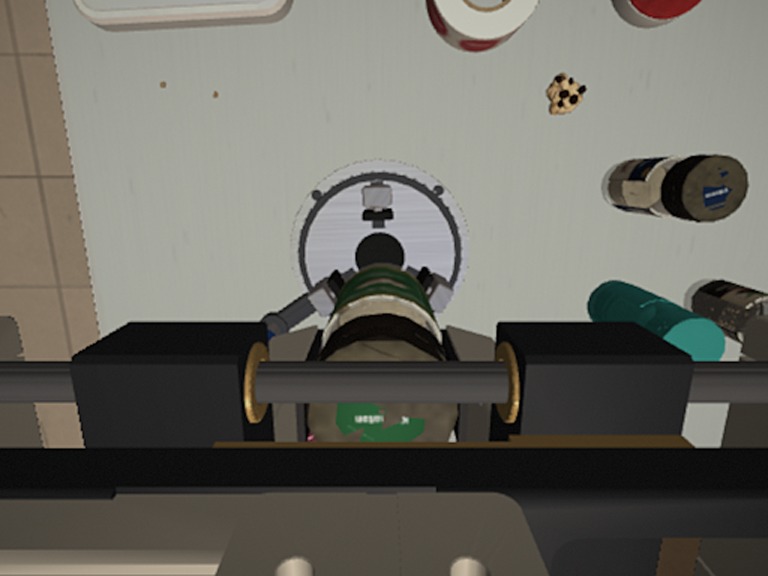

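The wrist view shows the jar centred over the chuck, with the jaws at (377,195), (328,292) and (435,292) all clear. I'm lowering it now.

>>> arm_command(
  targets=[
    [[0,0,0.03,0,0,0],[0,0,0.03,0,0,0],[0,0,0.03,0,0,0],[0,0,0.02,0,0,0],[0,0,0.01,0,0,0],[0,0,0.006,0,0,0],[0,0,0,0,0,0],[0,0,0,0,0,0]],
  ],
)

```text
clock: 7.0
position: [0.537, -0.1227, 0.1164]
ee_rot: [-0.0, 3.14, -0.0]
force: [0.3, -0.4, -1.0]
width: 0.47
gripper_force: 20.0
```

>>> arm_command(
  targets=[
    [[0,0,0.002,0,0,0],[0,0,0.001,0,0,0],[0,0,0,0,0,0],[0,0,0,0,0,0]],
  ],
)

```text
clock: 7.5
position: [0.5365, -0.1226, 0.1127]
ee_rot: [-0.0, 3.142, 0.0]
force: [0.1, -0.3, -1.3]
width: 0.47
gripper_force: 20.0
```

>>> arm_command(
  targets=[
    [[0,0,0.001,0,0,0],[0,0,0.001,0,0,0],[0,0,0,0,0,0],[0,0,0,0,0,0]],
  ],
)

```text
clock: 8.0
position: [0.5372, -0.1226, 0.1117]
ee_rot: [-0.0, 3.14, 0.0]
force: [-2.3, 1.1, 10.4]
width: 0.473
gripper_force: 20.0
```

Contact with the chuck face reads about 10 N, so I'm releasing, lifting and checking.

>>> arm_command(
  targets=[
    [[0,0,0,0,0,0],[0,0,0,0,0,0],[0,0,0,0,0,0],[0,0,0,0,0,0],[0,0,-0.01,0,0,0],[0,0,-0.03,0,0,0],[0,0,-0.03,0,0,0],[0,0,-0.03,0,0,0],[0,0,-0.02,0,0,0],[0,0,0,0,0,0]],
  ],
  jaw=0.075,
)

```text
clock: 9.25
position: [0.5375, -0.1228, 0.2327]
ee_rot: [-0.0, 3.138, -0.0]
force: [0.3, 0.2, 0.2]
width: 0.816
gripper_force: 0.0
```

Run:
```python
from h import *
s=arm.observe();print(s['clock'],s['position'].round(4),s['joints'].round(2))
for n in('top','scene','wrist'):
    im=cam(n);W=im['W'];hsv=cv2.cvtColor(im['pixels'],cv2.COLOR_RGB2HSV);Z=W[...,2]
    if n=='scene': save(im,'s2.png')
    g=W[(np.hypot(W[...,0]-.5365,W[...,1]+.1225)<.045)&(Z>.13)&(Z<.145)]
    print(n,len(g),len(g)>9 and (cv2.minEnclosingCircle(g[:,:2].astype(np.float32)),g.mean(0)))
    q=W[(hsv[...,0]>105)&(hsv[...,0]<125)&(hsv[...,1]>150)&(hsv[...,2]>60)&(Z>.118)&(Z<.135)&(W[...,1]<-.17)]
    print('handle',len(q),len(q)>5 and cv2.minEnclosingCircle(q[:,:2].astype(np.float32)))
```

```text
9.25 [ 0.5375 -0.1228  0.2327] [-0.09  0.33  0.29  1.79 -0.11  1.03  1.81]
top 63 (((0.5363079309463501, -0.11818689107894897), 0.021450122818350792), array([ 0.54384726, -0.1123217 ,  0.13665912]))
handle 0 False
scene 230 (((0.5366538763046265, -0.12312372028827667), 0.022651299834251404), array([ 0.5341784 , -0.1240073 ,  0.13749802]))
handle 58 ((0.5970047116279602, -0.21494166553020477), 0.00975177250802517)
wrist 2216 (((0.5354992151260376, -0.12175992131233215), 0.022005505859851837), array([ 0.53447571, -0.12176129,  0.13709867]))
handle 0 False
```

View pics/s2.png

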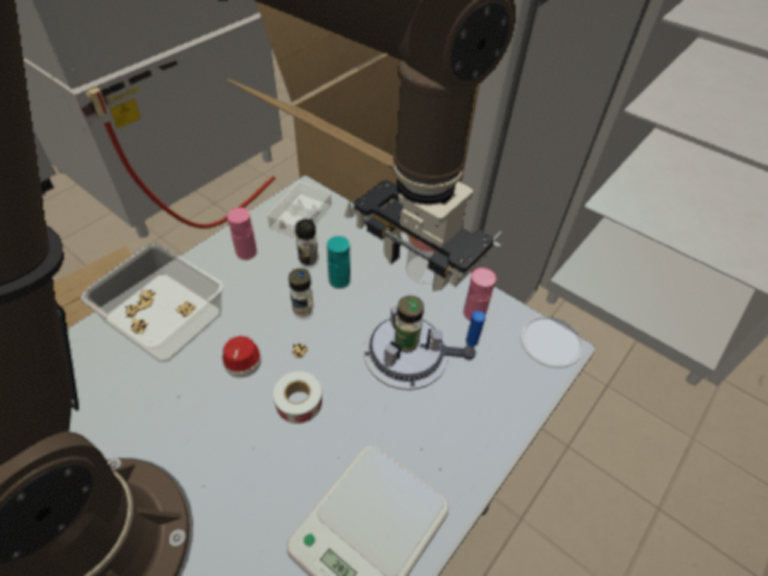

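The jar stands upright in the chuck at (408,325). The blue handle is at (477,328) with the pink jar behind it. I'm moving over the handle with the closing line tangential.

>>> arm_command(
  targets=[
    [[-0.02,-0.03,0,0,0,0],[-0.02,-0.03,0,0,0,0],[-0.0195,-0.03,0,0,0,0],[0,0,0,0,0,0.163],[0,0,0,0,0,0.163],[0,0,0,0,0,0.163],[0,0,0,0,0,0.163],[0,0,0,0,0,0.163],[0,0,0,0,0,0.163],[0,0,0,0,0,0]],
  ],
  jaw=0.06,
)

```text
clock: 10.65
position: [0.5956, -0.2123, 0.2295]
ee_rot: [-1.473, -2.773, 0.002]
force: [-0.4, -0.4, 0.5]
width: 0.653
gripper_force: 0.0
```

>>> arm_command(
  targets=[
    [[0,0,0,0,0,0],[0,0,0,0,0,0],[0,0,0,0,0,0]],
  ],
)

```text
clock: 11.02
position: [0.596, -0.2127, 0.2307]
ee_rot: [-1.474, -2.774, -0.0]
force: [0.1, -0.1, 0.4]
width: 0.653
gripper_force: 0.0
```

Run:
```python
from h import *
s=arm.observe();M=R.from_rotvec(s['ee_rot']).as_matrix();print(s['clock'],s['position'].round(4),s['joints'].round(2),'yaw',np.degrees(np.arctan2(M[1,1],M[0,1])))
print('to handle, tool:',M.T@(np.array([.597,-.213,.107])-s['position']))
im=cam('wrist');W=im['W'];Z=W[...,2];save(im,'w3.png')
g=W[(np.hypot(W[...,0]-.597,W[...,1]+.213)<.03)&(Z>.118)&(Z<.135)]
print(len(g),len(g)>9 and (cv2.minEnclosingCircle(g[:,:2].astype(np.float32)),g.mean(0)))
```

```text
11.025 [ 0.596  -0.2127  0.2307] [-0.11  0.49  0.55  1.6  -0.28  1.12  1.11] yaw 34.02103118900627
to handle, tool: [-0.00081155  0.00065647  0.12371577]
593 (((0.5980663299560547, -0.21345379948616028), 0.011976256035268307), array([ 0.59738603, -0.21239298,  0.12577558]))
```

View pics/w3.png

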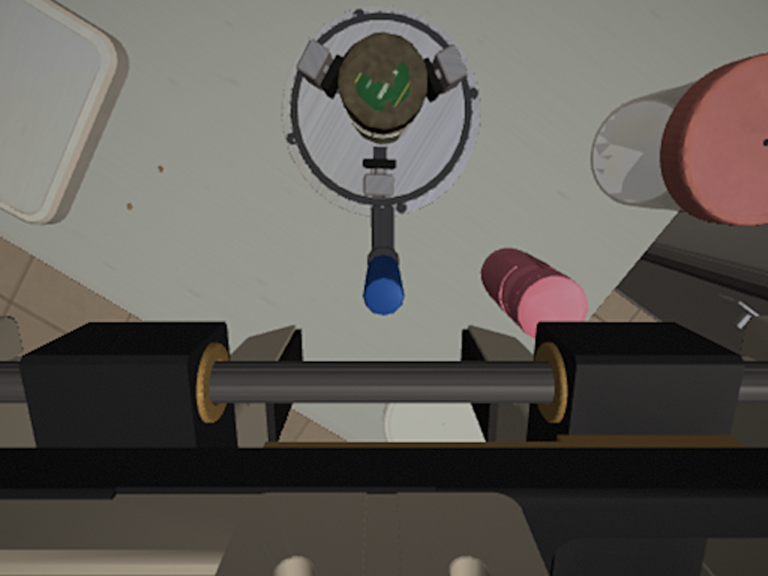

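The wrist view shows the blue handle top at (383,295), centred between the fingers, with the pink jar at (545,300) clear to the side. I'm going down and closing lightly.

>>> arm_command(
  targets=[
    [[-0.001,0,0.03,0,0,0],[0,0,0.03,0,0,0],[0,0,0.03,0,0,0],[0,0,0.02,0,0,0],[0,0,0.012,0,0,0],[0,0,0,0,0,0],[0,0,0,0,0,0]],
  ],
)

```text
clock: 11.95
position: [0.5972, -0.2137, 0.1096]
ee_rot: [1.475, 2.772, 0.0]
force: [0.7, 0.5, 0.1]
width: 0.652
gripper_force: 0.0
```

>>> arm_command(
  targets=[
    [[0,0,0,0,0,0],[0,0,0,0,0,0],[0,0,0,0,0,0],[0,0,0,0,0,0],[0,0,0,0,0,0],[0,0,0,0,0,0]],
  ],
  jaw=0.015,
  newtons=12,
)

```text
clock: 12.7
position: [0.5968, -0.2134, 0.1088]
ee_rot: [1.475, 2.773, 0.0]
force: [0.8, -0.1, 0.7]
width: 0.259
gripper_force: 12.0
```

Run:
```python
from h import *
s=arm.observe();print(s['position'].round(4),s['joints'].round(2),s['force'].round(1),s['gripper_force'])
c=np.array([.5365,-.1225]);d=s['position'][:2]-c;print(np.hypot(*d),np.degrees(np.arctan2(d[1],d[0])))
M=R.from_rotvec(s['ee_rot']).as_matrix();print(np.degrees(np.arctan2(M[1,1],M[0,1])))
```

```text
[ 0.5968 -0.2134  0.1088] [-0.06  0.62  0.49  1.73 -0.36  0.89  1.17] [ 0.8 -0.1  0.7] 12.000007778406143
0.10906615776568714 -56.41740555735445
33.97446467665698
```

>>> arm_command(
  targets=[
    [[0.0001,-0.0055,0,0,0,0.05],[0.0005,-0.011,0,0,0,0.1],[0.0005,-0.011,0,0,0,0.1],[0.0005,-0.011,0,0,0,0.1],[0.0005,-0.011,0,0,0,0.1],[0.0001,-0.0055,0,0,0,0.05],[0,0,0,0,0,0],[0,0,0,0,0,0]],
  ],
)

```text
clock: 13.7
position: [0.5451, -0.2321, 0.1088]
ee_rot: [-2.115, -2.323, 0.0]
force: [-0.5, 1.5, 3.0]
width: 0.262
gripper_force: 12.0
```

```bash
cat > st.py <<'E'
from h import *
s=arm.observe();print(s['clock'],s['position'].round(4),s['joints'].round(2),s['force'].round(1),s['ft_torque'].round(2),s['gripper_force'],s['width'])
c=np.array([.5365,-.1225]);d=s['position'][:2]-c;a=np.degrees(np.arctan2(d[1],d[0]));M=R.from_rotvec(s['ee_rot']).as_matrix()
print('r',np.hypot(*d),'turned rad',np.radians(-56.2-a),'yaw-ang',np.degrees(np.arctan2(M[1,1],M[0,1]))-a,'F tool',(M.T@s['force']).round(1))
E
python3 st.py
```

```text
13.7 [ 0.5451 -0.2321  0.1088] [-0.12  0.59  0.63  1.84 -0.45  0.86  0.83] [-0.5  1.5  3. ] [ 0.06  0.15 -0.21] 12.00115218758583 0.2618239062477009
r 0.10992278878210313 turned rad 0.5118338923088328 yaw-ang 90.89001817766602 F tool [ 1.5 -0.3 -3. ]
```

Tracking is clean, so I'm continuing.

>>> arm_command(
  targets=[
    [[0.0001,-0.0055,0,0,0,0.05],[0.0005,-0.011,0,0,0,0.1],[0.0005,-0.011,0,0,0,0.1],[0.0005,-0.011,0,0,0,0.1],[0.0005,-0.011,0,0,0,0.1],[0.0005,-0.011,0,0,0,0.1],[0.0001,-0.0055,0,0,0,0.05],[0,0,0,0,0,0],[0,0,0,0,0,0]],
  ],
)

```text
clock: 14.82
position: [0.4817, -0.2186, 0.1087]
ee_rot: [-2.707, -1.594, -0.0]
force: [2.1, 3.1, 1.8]
width: 0.258
gripper_force: 12.0
```

```bash
python3 st.py
```

```text
14.825 [ 0.4817 -0.2186  0.1087] [-0.25  0.55  0.82  2.01 -0.56  0.82  0.38] [2.1 3.1 1.8] [ 0.42 -0.24 -0.18] 12.000643014907837 0.2576011644841777
r 0.11067438399816261 turned rad 1.1082021799008521 yaw-ang 90.68062317082332 F tool [ 3.7  0.4 -1.8]
```

>>> arm_command(
  targets=[
    [[0.0004,-0.0055,0,0,0,0.05],[0.0004,-0.0055,0,0,0,0.05],[0.0001,-0.0033,0,0,0,0.03],[0,0,0,0,0,0],[0,0,0,0,0,0]],
  ],
)

```text
clock: 15.45
position: [0.4702, -0.2112, 0.1088]
ee_rot: [2.804, 1.414, 0.0]
force: [4.4, -2.1, -2.5]
width: 0.256
gripper_force: 12.0
```

```bash
python3 st.py
```

```text
15.45 [ 0.4702 -0.2112  0.1088] [-0.29  0.55  0.86  2.04 -0.58  0.81  0.28] [ 4.4 -2.1 -2.5] [-0.5  -0.79 -0.02] 11.999650597572327 0.2559563781528674
r 0.11074876039959126 turned rad 1.2313617971043123 yaw-ang 90.27601109465229 F tool [0.9 4.8 2.5]
```

>>> arm_command(
  targets=[
    [[0.0002,-0.0033,0,0,0,0.03],[0.0002,-0.0033,0,0,0,0.03],[0.0001,-0.0022,0,0,0,0.02],[0,0,0,0,0,0],[0,0,0,0,0,0]],
  ],
)

```text
clock: 16.08
position: [0.4664, -0.2079, 0.1094]
ee_rot: [2.852, 1.297, 0.004]
force: [15.6, -12.1, -16.1]
width: 0.259
gripper_force: 12.0
```

```bash
python3 st.py
```

```text
16.075 [ 0.4664 -0.2079  0.1094] [-0.32  0.55  0.89  2.06 -0.59  0.8   0.21] [ 15.6 -12.1 -16.1] [-2.29 -2.84  0.03] 11.996260285377502 0.2594265240231052
r 0.11044258053445122 turned rad 1.2771466736378418 yaw-ang 88.29340578528289 F tool [ 1.1 19.6 16.3]
```

Tangential force rose to about 20 N with no further motion, so the sleeve is at its stop. Opening, lifting and verifying.

>>> arm_command(
  targets=[
    [[0,0.003,0,0,0,0],[0,0,0,0,0,0],[0,0,0,0,0,0],[0,0,0,0,0,0],[0,0,-0.01,0,0,0],[0,0,-0.03,0,0,0],[0,0,-0.04,0,0,0],[0,0,-0.04,0,0,0],[0,0,0,0,0,0],[0,0,0,0,0,0]],
  ],
  jaw=0.06,
)

```text
clock: 17.32
position: [0.4653, -0.2065, 0.2286]
ee_rot: [-2.859, -1.301, -0.001]
force: [-0.0, 0.6, 0.0]
width: 0.652
gripper_force: 0.0
```

```bash
python3 st.py
python3 - <<'E'
from h import *
im=cam('wrist');W=im['W'];Z=W[...,2];save(im,'w4.png')
for nm,c,lo,hi in(('jar',(.5365,-.1225),.13,.145),('handle',(.466,-.207),.118,.135)):
    g=W[(np.hypot(W[...,0]-c[0],W[...,1]-c[1])<.035)&(Z>lo)&(Z<hi)]
    print(nm,len(g),len(g)>9 and (cv2.minEnclosingCircle(g[:,:2].astype(np.float32)),g.mean(0)))
E
```

```text
17.325 [ 0.4653 -0.2065  0.2286] [-0.47  0.39  1.06  1.93 -0.4   1.05  0.05] [-0.   0.6  0. ] [-0.11  0.16  0.04] 0.0 0.6524642083653867
r 0.1100925540641217 turned rad 1.2933702622205012 yaw-ang 89.24171557131294 F tool [ 0.4 -0.4 -0. ]
jar 3126 (((0.5349419713020325, -0.12350670993328094), 0.0221578199416399), array([ 0.53490464, -0.12363728,  0.1371402 ]))
handle 608 (((0.4713175296783447, -0.21296565234661102), 0.011948267929255962), array([ 0.47193225, -0.21204293,  0.12577761]))
```

View pics/w4.png

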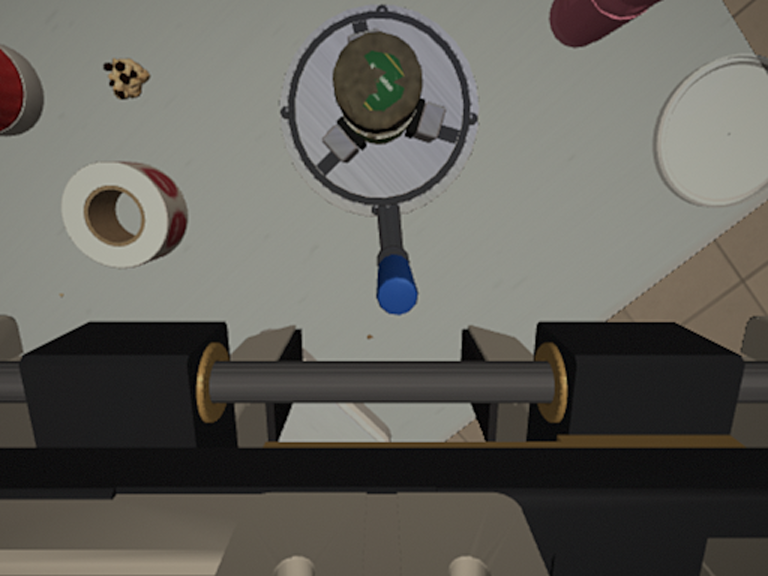

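The wrist view shows the jaws closed on the upright jar at (378,85). The handle, at (397,285), came back about 8 mm (0.07 rad) when I backed off while still gripping. I'll push it to the stop again with open fingers.

>>> arm_command(
  targets=[
    [[0,0,0.03,0,0,0],[0,0,0.04,0,0,0],[0,0,0.03,0,0,0],[0,0,0.02,0,0,0],[0,-0.004,0,0,0,0],[0,-0.004,0,0,0,0],[0,-0.004,0,0,0,0],[0,-0.003,0,0,0,0],[0,0,0,0,0,0],[0,0,0,0,0,0]],
  ],
)

```text
clock: 18.62
position: [0.4554, -0.1984, 0.1098]
ee_rot: [2.856, 1.298, 0.003]
force: [2.4, -6.3, -4.2]
width: 0.652
gripper_force: 3.0
```

```bash
python3 st.py
```

```text
18.625 [ 0.4554 -0.1984  0.1098] [-0.34  0.53  0.9   2.09 -0.59  0.79  0.21] [ 2.4 -6.3 -4.2] [-1.15 -0.37 -0.16] 2.9927294701337814 0.6517263558390121
r 0.11112084034159728 turned rad 1.4084355748956494 yaw-ang 95.78365834308829 F tool [-3.1  5.9  4.3]
```

>>> arm_command(
  targets=[
    [[0,-0.002,0,0,0,0],[0,-0.002,0,0,0,0],[0,-0.001,0,0,0,0],[0,0,0,0,0,0],[0,0,0,0,0,0]],
  ],
)

```text
clock: 19.25
position: [0.4526, -0.1965, 0.11]
ee_rot: [2.854, 1.296, 0.004]
force: [6.9, -9.8, -8.0]
width: 0.655
gripper_force: 6.1
```

```bash
python3 st.py
```

```text
19.25 [ 0.4526 -0.1965  0.11  ] [-0.35  0.52  0.91  2.1  -0.59  0.78  0.2 ] [ 6.9 -9.8 -8. ] [-2.09 -1.07 -0.09] 6.108426153659821 0.6553122690420504
r 0.11183755800371102 turned rad 1.4382080542826676 yaw-ang 97.46018610544175 F tool [-2.9 11.6  8.1]
```

>>> arm_command(
  targets=[
    [[0,-0.002,0,0,0,0],[0,-0.002,0,0,0,0],[0,0,0,0,0,0],[0,0,0,0,0,0]],
  ],
)

```text
clock: 19.75
position: [0.4521, -0.1957, 0.1106]
ee_rot: [2.849, 1.294, 0.008]
force: [16.2, -17.5, -19.4]
width: 0.664
gripper_force: 12.0
```

>>> arm_command(
  targets=[
    [[0,0.006,0,0,0,0],[0,0.007,0,0,0,0],[0,0.003,0,0,0,0],[0,0,0,0,0,0],[0,0,-0.02,0,0,0],[0,0,-0.04,0,0,0],[0,0,-0.04,0,0,0],[0,0,-0.02,0,0,0],[0,0,0,0,0,0],[0,0,0,0,0,0]],
  ],
)

```text
clock: 21.0
position: [0.4589, -0.2009, 0.2279]
ee_rot: [-2.858, -1.301, 0.001]
force: [0.1, 0.7, 0.0]
width: 0.656
gripper_force: 0.0
```

```bash
python3 st.py
python3 - <<'E'
from h import *
im=cam('wrist');W=im['W'];Z=W[...,2];save(im,'w5.png')
for nm,c,lo,hi in(('jar',(.5365,-.1225),.13,.145),('handle',(.466,-.207),.118,.135)):
    g=W[(np.hypot(W[...,0]-c[0],W[...,1]-c[1])<.035)&(Z>lo)&(Z<hi)]
    print(nm,len(g),len(g)>9 and (cv2.minEnclosingCircle(g[:,:2].astype(np.float32)),g.mean(0)))
E
```

```text
21.0 [ 0.4589 -0.2009  0.2279] [-0.49  0.38  1.08  1.95 -0.39  1.04  0.04] [0.1 0.7 0. ] [-0.09  0.06 -0.03] 0.0 0.6561299003108676
r 0.11032534976515841 turned rad 1.3698571434271583 yaw-ang 93.62150127679183 F tool [ 0.6 -0.4 -0. ]
jar 3152 (((0.5349144339561462, -0.1235559955239296), 0.022076789289712906), array([ 0.5347912 , -0.12363858,  0.1371073 ]))
handle 609 (((0.4711233377456665, -0.21295659244060516), 0.012016848661005497), array([ 0.47173953, -0.21192927,  0.12577973]))
```

View pics/w5.png

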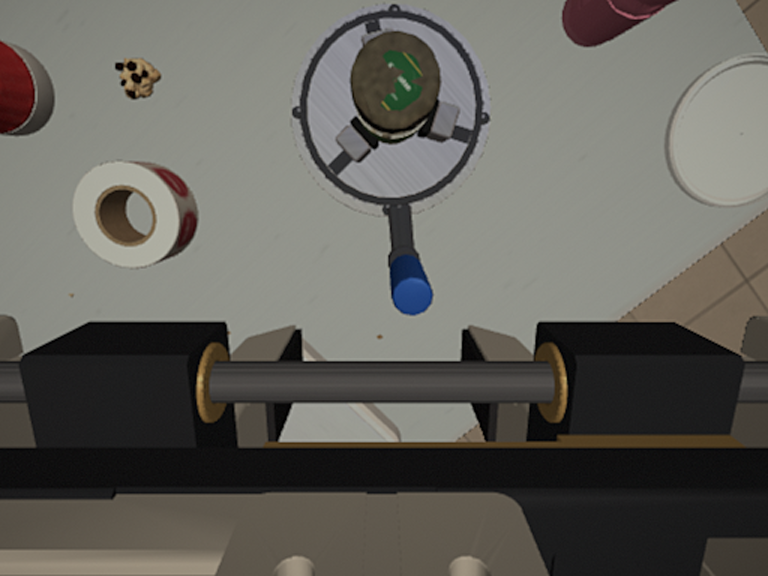

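The handle rests at the same place after both pushes, each of which met about 20 N, far above the 5 N needed. It has turned 1.23 rad from its start, so the sleeve reads at least that. The jar stands upright and centred, and the gripper is clear.

```bash
python3 -c "
from cell import arm
print(arm.sign_off())"
```

```text
the job is handed in; nothing more can be done
None
```

The green-label jar is standing upright in the chuck with the jaws closed on it and the sleeve turned to its stop; the gripper is clear and the job is handed in at about 21 s, with no verdict returned. The exact sleeve angle and the jaws' grip force were not measured.

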